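# Slide a buckle frame along the rail into a stamping jig and latch it

### The arm

A 6-joint arm with a two-finger parallel gripper is mounted at the origin on a cart in front of the work surface, level with it; the furniture and walls round the work are solid. World frame = base frame: x ahead of the robot, y to its left, z up, the work surface at z = 0. Lengths are in m, angles in rad, forces in N, time in s.
With the tool pointing down it reaches from about 0.25 to 0.775 m from the base axis. Payload 4 kg.
Tool frame: the origin (TCP) lies at the very end of the fingers, on their centre line; the grasp point (between the pads) lies 19 mm behind it (robot.grip_point_offset is the distance from the TCP to the grasp point, in m); z points along the fingers, x is the direction in which the jaws open and shut, and the axes are right-handed (so a half turn about z gives the same grasp; the last joint's range is limited). The gripper opens to 94 mm and grips with 3 to 60 N. Pads are 16 mm wide; open, the fingers measure 119 mm over their backs; the gripper's body (75 mm by 177 mm) begins 78 mm behind the grasp point.
Start: joints at [1.041, 0.087, 1.371, -0, 1.684, -0.103], TCP at [0.228, 0.501, 0.206] pointing down, gripper open.
Joint ranges: [-3.1, 3.1], [-0.76, 2.03], [0.27, 2.55], [-1.08, 4.22], [0.17, 2.65], [-2.57, 2.57]. Speed limits (rad/s): [2.79, 2.79, 3.14, 3.14, 3.14, 3.14].

### API

Orientations are given as [roll, pitch, yaw] about the fixed x, y, z axes, in that order (R = Rz(yaw) Ry(pitch) Rx(roll)).
In Python, from bench import robot gives the robot as it stands.
- The arm moves only by the shell command python3 -m inch 'ROWS'. ROWS is text: rows parted by semicolons, each of 5 numbers parted by spaces: the shift along the tool's x, y, z in cm, then the turn about the tool's z in rad, then the closure, from 0 (fully open) to 1 (shut). In form: tx ty tz spin claw; .... A call has 1 to 20 rows; each row is the pose to reach, as a shift and turn from the pose measured when the call began, along the tool's axes at that moment; what a row does not reach only later rows make up. A row lasts 1/12 s, in which the tool goes at most 41.7 mm and 7.16 degrees, less where a joint would pass 70% of its speed; a pose out of reach is approached as far as the arm can. A call with a gripper value outside its range is refused whole. The fingers move at their own pace and stop on an object; the grip force is fixed at half the most. Time passes only in rows, so rows that repeat a pose let the fingers close. It gives the time, the measured TCP pose, the force and the opening at its end, in the units of the state.
- robot.get_obs(): the state, without advancing time (a new reading comes with each control period).
- robot.snapshot(name): name is "scene" or "top" or "wrist"; returns (picture, depth): 400x640x3 uint8, blue, green, red; 400x640 float32, m along the optical axis (not along the pixel's ray), 0 where there is no reading.
- robot.camera_info(name): a dict with "K" (3x3 intrinsics, pixels), "dist" ([k1, k2, p1, p2, k3] as OpenCV has them; the pictures are not rectified), "extrinsics" (4x4, takes a point from world to camera coordinates); the wrist camera has in their place "mount" (4x4, takes a point from camera to tool coordinates, whose origin is the TCP and whose axes are the tool frame's). Camera axes: x right, y down, z forward; pixel columns grow to the right and rows downward; lengths in m; the calibration is good to about 2 mm. A picture is of the moment at which its call begins: read the wrist's pose just before it. camera_info takes no time and is no camera call.
- robot.close_job(): hands the job in, once; it reports no verdict.
The state is a dict: "time": time; "joint_positions": joint angles; "qvel": joint speeds; "joint_torque": joint torques, N m; "tool_pos": TCP position; "ee_rot": TCP orientation; "wrist_force": force on the tool from outside, world axes, zero at the start; "wrist_torque": the same for the moment, N m; "width": finger opening in m.
Only numpy, scipy, OpenCV 4.12 (cv2) and the standard library are available. Lean on these libraries where they do the work, as an engineer would, in place of code of your own. Each camera call takes 0.05 s, during which the arm holds its last target.

### The job

A brass belt-buckle frame lies loose on the steel stamping jig and must be set for the maker's mark. With the fingertips only, and never gripping it to lift or carry it, push it flat up against the jig's long rail where it lies, then keep it pressed to the rail and slide it along into the corner pocket until it is fully home against the end stop. Only then push the latch lever's knob round as far as it goes, so that the latch nose lies behind the frame, and leave the other things on the bench where they are.

Things in the scene. Friction and masses are not known exactly. Their poses are not given: they have to be found in the camera images.
- jig: Stamping jig fixed to the bench: a dark steel plate with bright steel bars on it. Origin on the bench surface under the plate; z up; x points to the long rail, away from the robot; y points along the rail to the corner, to the robot's left. In this frame the plate spans x -66..66, y -160..122 mm, top at z = 12 mm. Its bars (rail, end stop, guide) stand 14 mm higher, to z = 26 mm.
- rail_corner (a point): Inside corner where the long rail's face (jig x = 45 mm, all along the plate) meets the end stop's face (jig y = 100 mm, from x = -26 to 45 mm), at plate-top height. Axes as the jig's.
- pocket (a point): Where the centre of the buckle frame (half-way up) lies when it is fully home in the corner: jig x = 17, y = 67 mm, 4.5 mm above the plate. Axes as the jig's.
- guide_end (a point): Centre of the round lead-in end (radius 6 mm) of the short guide bar opposite the rail: jig x = -20, y = 58 mm, at plate-top height. From there the guide, 12 mm thick, runs to the end stop; its face is at jig x = -14 mm, so the pocket is 59 mm wide, 3 mm more than the frame, and open towards jig -y.
- buckle: Loose brass belt-buckle frame, an open rectangle lying flat: outside 56 mm (x) by 66 mm (y), bars 9 mm wide and 9 mm thick, window 38 by 48 mm, about 95 g. Origin under the middle of the window; y along its longer sides. The bar on its -x side is round. It starts on the right part of the plate, off the rail, turned up to 0.6 rad from the jig's axes, with the same y roughly to the left.
- buckle_center (a point): Centre of the buckle frame's window, 4.5 mm above its underside; axes as the buckle's. The frame may be pushed from outside or dragged by fingertips let down into the window; it slides with ordinary metal friction.
- latch (a joint): Swing latch on the plate's front, rad, counter-clockwise from above. Starts at 0 to 0.4 (open: handle points towards the robot, nose to the right along the plate's front); 1.82 at its stop (closed: handle points right, jig -y; nose points to the rail, 1 mm behind a frame that is home). It stays where left and takes 1 to 2 N at the knob. The nose strikes a frame that is not yet home.
- latch_pivot (a point): Top of the latch's upright pivot, 24 mm above the bench, at jig x = -36, y = 27 mm. The nose is a bar 12 mm wide that reaches 50 mm from the pivot and stands up to 9 mm above the plate.
- latch_knob (a point): Middle of the upright black knob at the handle's end, 52 mm from the pivot and 32 mm above the bench. The knob is up to 15 mm in diameter and spans 17 to 47 mm above the bench; the handle bar is 10 mm wide, 17 to 23 mm above the bench. To close, push the knob from its left side to the right (jig -y) and on round the pivot.
- rivet_tin: Bystander: small round red tin, 56 mm across, 35 mm high, on the bench behind the rail. Origin under its centre.
- spool: Bystander: reel of beige thread, 34 mm across, 45 mm high, standing behind the rail. Origin under its centre.
- iron_wide: Bystander: steel pricking iron with six teeth, 16 x 96 x 9 mm, lying on the bench in front of the jig's right part. Origin under its centre; y along it.
- iron_narrow: Bystander: steel pricking iron with four teeth, 12 x 96 x 9 mm, lying behind the rail's right part. Origin under its centre; y along it.
Things that resemble listed ones, but are neither listed nor needed, are in the scene too. Several things have the shape of the buckle; the one meant has the colours described above.

How it is judged:
By the outcome, as a careful person would: the job done as asked, in the order asked, and still so for the second after the job is handed in, with the robot touching nothing.
It also fails if it takes over 58 s, if anything falls off the work surface, if the arm or the gripper's body presses on something with over 40 N, if the wrist force passes 120 N, or if a joint passes its speed limit or range.

## Working session

There is one attempt and no reset: what is moved stays moved. The work goes in short steps, Python scripts to look and compute and a shell command to move; the robot and the scene stay as the last step left them, time stands still between calls to the robot, and variables do not carry over. Pictures are saved under pics/ and viewed, and the job is handed in when it is done.

```bash
ls; mkdir -p pics; python3 - <<'E'
from bench import robot
import cv2
print(robot.get_obs())
for n in ("top","scene","wrist"):
    p,d=robot.snapshot(n); cv2.imwrite(f"pics/{n}0.png",p)
    print(n,robot.camera_info(n))
E
```

```text
pics
{'time': 0.0, 'joint_positions': array([ 1.04090518e+00,  8.79537784e-02,  1.37223203e+00, -1.57886860e-05,
        1.68360618e+00, -1.03107964e-01]), 'qvel': array([-1.85902531e-05,  8.24000382e-04, -9.18914419e-04,  7.76316265e-05,
        3.68673790e-04,  2.58193278e-04]), 'joint_torque': array([ 4.85891560e-04, -3.40182531e+01, -3.02428114e+01,  7.19439215e-02,
        3.28710792e-02, -1.48907866e-04]), 'tool_pos': array([0.22740488, 0.50018566, 0.20431613]), 'ee_rot': array([-3.14138189e+00,  2.18927764e-03,  1.14401161e+00]), 'wrist_force': array([-0.33393532, -0.77065327,  0.12473808]), 'wrist_torque': array([-0.02559476,  0.03809404, -0.01331688]), 'width': 0.09397882374863263}
top {'K': array([[499.44156454,   0.        , 313.42805857],
       [  0.        , 499.44156454, 205.28680019],
       [  0.        ,   0.        ,   1.        ]]), 'dist': array([-0.11664031,  0.        ,  0.        ,  0.        ,  0.        ]), 'extrinsics': array([[ 0.01010342, -0.99990442, -0.00943741, -0.11293409],
       [-0.9896918 , -0.00865101, -0.1429521 ,  0.58538338],
       [ 0.142856
[... 510 characters left out ...]
4,  0.4242146 , -0.78164526,  0.65873922],
       [ 0.        ,  0.        ,  0.        ,  1.        ]])}
wrist {'K': array([[301.59956508,   0.        , 320.00821344],
       [  0.        , 301.59956508, 208.36378476],
       [  0.        ,   0.        ,   1.        ]]), 'dist': array([-0.0037937,  0.       ,  0.       ,  0.       ,  0.       ]), 'mount': array([[ 9.99999642e-01,  4.11182054e-04,  7.39506773e-04,
        -6.41650365e-04],
       [-5.90953950e-04,  9.64901218e-01,  2.62612435e-01,
        -7.63370710e-02],
       [-6.05569466e-04, -2.62612778e-01,  9.64901115e-01,
        -1.78831348e-01],
       [ 0.00000000e+00,  0.00000000e+00,  0.00000000e+00,
         1.00000000e+00]])}
```

View pics/top0.png

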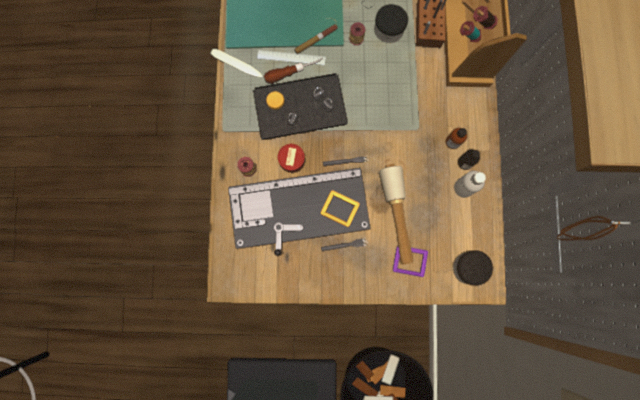

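View pics/scene0.png

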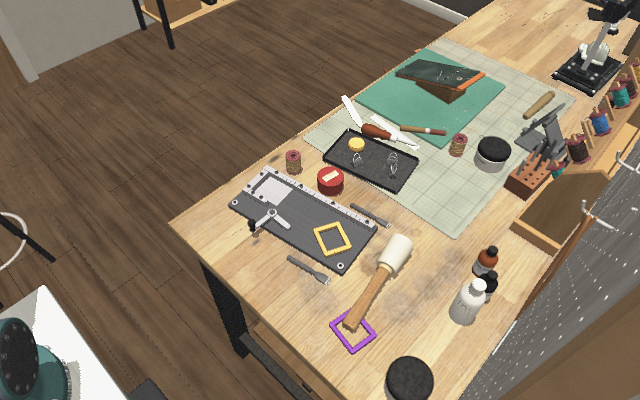

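Frame-shaped things in the top view: the yellow brass frame on the plate at (340,208), and a purple one on the bench at (410,262). The brass one fits by its colour and because it lies on the right part of the plate. I'll confirm in a crop and measure.

```bash
cat > h.py <<'E'
import numpy as np, cv2
from bench import robot
def ray(n,uv,z,T=None):
    ci=robot.camera_info(n); K=ci["K"]; D=ci["dist"]
    uv=np.asarray(uv,float).reshape(-1,1,2)
    p=cv2.undistortPoints(uv,K,D).reshape(-1,2); r=np.c_[p,np.ones(len(p))]
    if n=="wrist":
        M=T@ci["mount"]
    else: M=np.linalg.inv(ci["extrinsics"])
    o=M[:3,3]; d=r@M[:3,:3].T
    return o+d*((z-o[2])/d[:,2])[:,None]
def tcpT(o=None):
    from scipy.spatial.transform import Rotation as R
    o=o or robot.get_obs(); T=np.eye(4); T[:3,:3]=R.from_euler('xyz',o["ee_rot"]).as_matrix(); T[:3,3]=o["tool_pos"]; return T
def proj(n,P,T=None):
    ci=robot.camera_info(n); E=np.linalg.inv(T@ci["mount"]) if n=="wrist" else ci["extrinsics"]
    return cv2.projectPoints(np.asarray(P,float).reshape(-1,3),cv2.Rodrigues(E[:3,:3])[0],E[:3,3],ci["K"],ci["dist"])[0].reshape(-1,2)
E
python3 - <<'E'
import cv2
p=cv2.imread("pics/top0.png"); c=p[140:280,215:435]
cv2.imwrite("pics/topcrop.png",cv2.resize(c,None,fx=3.6,fy=3.6,interpolation=cv2.INTER_CUBIC))
p=cv2.imread("pics/scene0.png"); c=p[150:290,220:410]
cv2.imwrite("pics/sccrop.png",cv2.resize(c,None,fx=4,fy=4,interpolation=cv2.INTER_CUBIC))
E
```

```text
(no output)
```

View pics/topcrop.png

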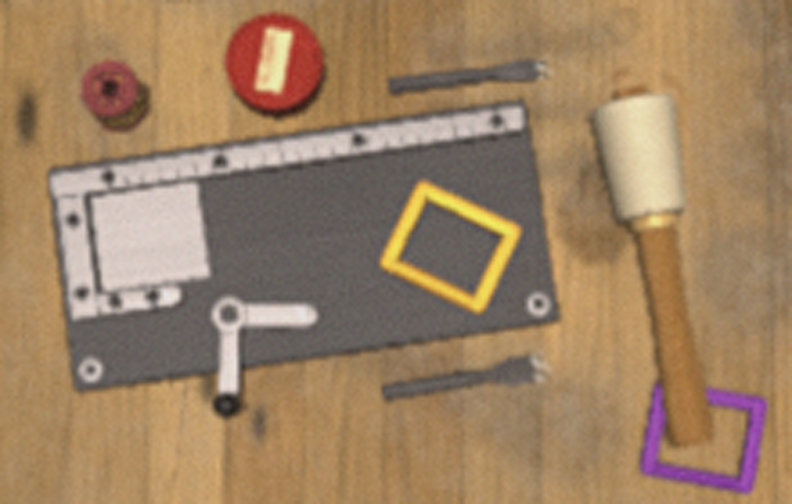

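View pics/sccrop.png

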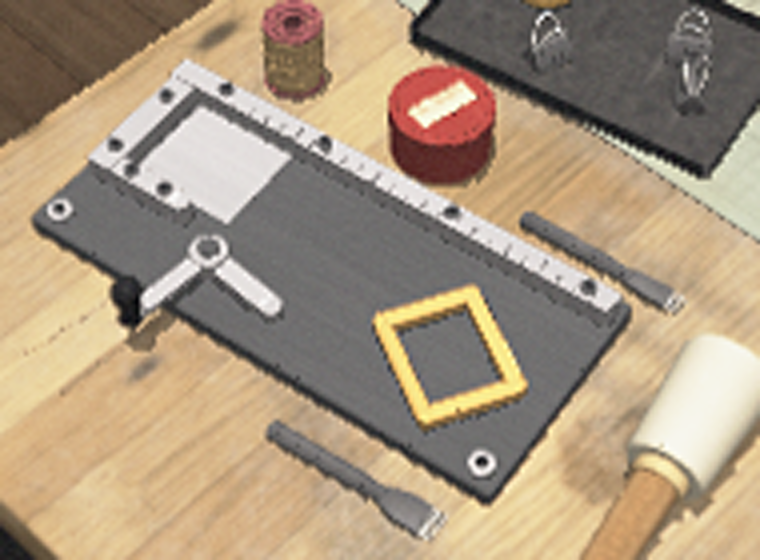

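View pics/wrist0.png

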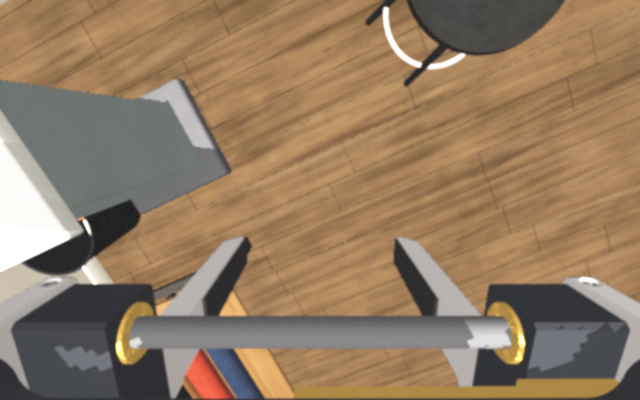

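The crop confirms the brass frame (crop centre (450,245)) is loose on the plate's right part. The purple one lies off the jig under the mallet. Next I'll fit the jig pose from its corners and the pivot, and the buckle from its colour mask.

```bash
cat > fit.py <<'E'
from h import *
from scipy.optimize import least_squares
def fit2d(J,W): # J->W rigid
    f=lambda q: (np.c_[np.cos(q[2])*J[:,0]-np.sin(q[2])*J[:,1]+q[0],np.sin(q[2])*J[:,0]+np.cos(q[2])*J[:,1]+q[1]]-W).ravel()
    r=least_squares(f,[.4,.1,0]); return r.x,r.fun.reshape(-1,2)
def buckle(n,img,z,T=None):
    hsv=cv2.cvtColor(img,cv2.COLOR_BGR2HSV)
    m=cv2.inRange(hsv,(18,110,110),(34,255,255))
    return m
E
python3 - <<'E'
from fit import *
J=np.array([[-66,122,12],[-66,-160,12],[66,-160,26],[66,122,26],[-36,27,24]])/1e3
tc=np.array([[80,390],[557,320],[525,102],[50,170],[229,313]])/3.6+[215,140]
sc=np.array([[33,218],[490,503],[632,312],[183,60],[207,248]])/4.+[220,150]
for n,pp in(("top",tc),("scene",sc)):
    W=np.array([ray(n,p,j[2])[0] for p,j in zip(pp,J)])
    q,r=fit2d(J[:,:2],W[:,:2]); print(n,q,(r*1e3).round(1).tolist())
p,d=robot.snapshot("top")
for u,v in((256,206),(300,205),(310,180),(340,208)): print(u,v,d[v,u])
print(ray("top",[[256,206],[300,205]],.012))
for n in("top","scene"):
    img=cv2.imread(f"pics/{n}0.png"); m=buckle(n,img,.021)
    if n=="top": m[:,:250]=0; m[:170]=0
    else: m[:200]=0
    cs,_=cv2.findContours(m,cv2.RETR_EXTERNAL,cv2.CHAIN_APPROX_NONE)
    c=max(cs,key=cv2.contourArea); 
    W=ray(n,c.reshape(-1,2),.0210)[:,:2]
    (cx,cy),s,a=cv2.minAreaRect((W*1000).astype(np.float32)); print(n,cx,cy,s,a, cv2.boundingRect(c))
    print(cv2.boxPoints(((cx,cy),s,a)))
E
```

```text
top [ 0.58117341 -0.05886624  0.15232168] [[-2.4, 3.0], [-2.4, -3.5], [4.0, -2.5], [3.1, 4.0], [-2.2, -0.9]]
scene [ 0.57984846 -0.06168099  0.13765452] [[-3.6, 0.7], [-5.2, -0.6], [6.1, 2.0], [7.2, 1.8], [-4.5, -3.9]]
256 206 1.037023
300 205 1.0352578
310 180 1.0275882
340 208 1.0334944
[[ 0.58814386  0.01218203  0.012     ]
 [ 0.59104061 -0.07924766  0.012     ]]
top 584.5072021484375 -161.1957550048828 (66.75390625, 56.39535140991211) 64.75714111328125 (320, 191, 40, 36)
[[ 544.7684  -179.36041]
 [ 595.7784  -203.41055]
 [ 624.24603 -143.0311 ]
 [ 573.236   -118.98096]]
scene 583.9625854492188 -163.20010375976562 (68.74590301513672, 56.26800537109375) 64.30078125 (313, 222, 39, 35)
[[ 543.7058  -181.97276]
 [ 594.40796 -206.37321]
 [ 624.21936 -144.42744]
 [ 573.5172  -120.02699]]
```

```bash
python3 -m inch '-10 14 0 -0.1 1; -20 28 0 -0.3 1; -38 56 0 -0.57 1; -38 56 0 -0.57 1; -38 56 0 -0.57 1; -38 56 0 -0.57 1; -38 56 0 -0.57 1; -38 56 0 -0.57 1; -38 56 0 -0.57 1; -38 56 0 -0.57 1; -38 56 0 -0.57 1; -38 56 0 -0.57 1; -38 56 0 -0.57 1; -38 56 0 -0.57 1; -38 56 0 -0.57 1; -38 56 0 -0.57 1; -38 56 0 -0.57 1; -38 56 0 -0.57 1; -38 56 0 -0.57 1; -38 56 0 -0.57 1'
python3 - <<'E'
from fit import *
import pickle
o=robot.get_obs(); p,d=robot.snapshot("wrist"); cv2.imwrite("pics/wrist1.png",p); pickle.dump((o,p,d),open("w1.pkl","wb"))
print(o["tool_pos"],o["ee_rot"],o["joint_positions"],o["time"])
E
```

```text
time: 1.87
tool_pos: [0.5796, -0.0768, 0.2048]
ee_rot: [-3.14, 0.0, 1.714]
wrist_force: [-0.5, -0.2, 0.4]
width: 0.0004
[ 0.57956208 -0.07678455  0.20482028] [-3.13985746e+00  3.39735543e-05  1.71406690e+00] [-2.28287210e-01  1.65997491e-01  1.28446365e+00 -6.66598701e-04
  1.69273595e+00 -1.94243463e+00] 1.8667
```

View pics/wrist1.png

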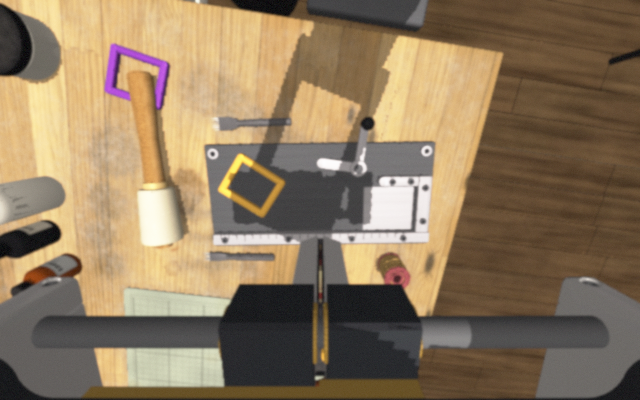

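Fingers at (320,250), jig at (205–435,142–245), nearly square in the view, with the brass frame at (251,185). I'll enlarge for exact picks.

```bash
python3 - <<'E'
import cv2
p=cv2.imread("pics/wrist1.png"); c=p[105:255,195:320]
cv2.imwrite("pics/w1a.png",cv2.resize(c,None,fx=4,fy=4,interpolation=cv2.INTER_CUBIC)) 
c=p[105:255,310:445]
cv2.imwrite("pics/w1b.png",cv2.resize(c,None,fx=4,fy=4,interpolation=cv2.INTER_CUBIC))
E
```

```text
(no output)
```

View pics/w1a.png

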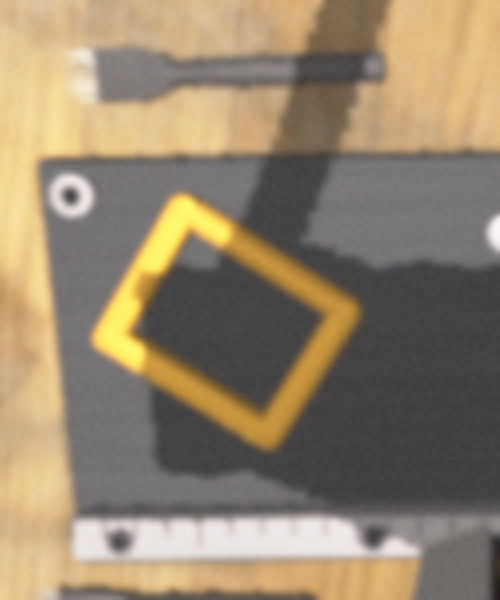

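View pics/w1b.png

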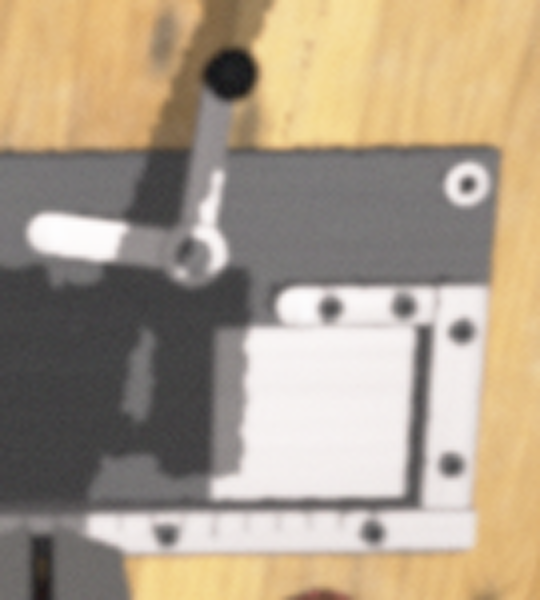

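```bash
cat > jig1.py <<'E'
from fit import *
import pickle
o,p,d=pickle.load(open("w1.pkl","rb")); T=tcpT(o)
J=np.array([[-66,122,12],[-66,-160,12],[45,-160,26],[-36,27,24],[45,100,26],[-20,52,26],[-14,100,26]])/1e3
a=np.array([195,105])-.375; b=np.array([310,105])-.375
px=np.array([b+[498/4,148/4],a+[10,40],a+[18,518/4],b+[199/4,252/4],b+[421/4,510/4],b+[275/4,305/4],b+[434/4,322/4]])
W=np.array([ray("wrist",q,j[2],T)[0] for q,j in zip(px,J)])
E
python3 - <<'E'
from jig1 import *
q,r=fit2d(J[:,:2],W[:,:2]); print(q,(r*1e3).round(1).tolist())
def tojig(w): c,s=np.cos(q[2]),np.sin(q[2]); v=np.atleast_2d(w)[:,:2]-q[:2]; return np.c_[c*v[:,0]+s*v[:,1],-s*v[:,0]+c*v[:,1]]
k=ray("wrist",b+[230/4,73/4],.047,T); print("knob",k,tojig(k)*1e3)
m=buckle(0,p,0); m[:140]=0;m[235:]=0;m[:,:200]=0;m[:,320:]=0
c=max(cv2.findContours(m,cv2.RETR_EXTERNAL,cv2.CHAIN_APPROX_NONE)[0],key=cv2.contourArea)
Wb=ray("wrist",c.reshape(-1,2),.021,T)[:,:2]*1000
(cx,cy),s,an=cv2.minAreaRect(Wb.astype(np.float32)); print(cx,cy,s,an,tojig([cx/1e3,cy/1e3])*1e3,np.degrees(q[2]))
m2=cv2.bitwise_or(m,0)
E
```

```text
[ 0.58420305 -0.05647403  0.16003898] [[-1.8, 2.8], [-0.1, -1.9], [1.7, -4.2], [0.5, -0.7], [-0.7, 1.2], [0.2, 1.4], [0.2, 1.4]]
knob [[ 0.4927679  -0.03850812  0.047     ]] [[-87.40372051  32.30713031]]
584.92919921875 -161.27627563476562 (66.3868637084961, 57.200592041015625) 64.88687896728516 [[ -15.9840663  -103.57870137]] 9.169558304782015
```

Buckle centre is consistent in three views: world (0.585, −0.161), −0.6 rad to the jig. Jig yaw ≈0.155. Now over the window, and down to 5 cm.

```bash
python3 -m inch '-4 -0.3 0 -0.012 1; -8.4 -0.7 2 -0.012 1; -8.4 -0.7 6 -0.012 1; -8.4 -0.7 10 -0.012 1; -8.4 -0.7 13.5 -0.012 1; -8.4 -0.7 15.5 -0.012 1; -8.4 -0.7 15.5 -0.012 1; -8.4 -0.7 15.5 -0.012 1'
python3 - <<'E'
from fit import *
o=robot.get_obs(); T=tcpT(o); print(o["tool_pos"],o["ee_rot"],o["wrist_force"])
p,d=robot.snapshot("wrist"); cv2.imwrite("pics/wrist2.png",p)
p,d=robot.snapshot("scene"); cv2.imwrite("pics/scene2.png",cv2.resize(p[150:290,250:410],None,fx=4.5,fy=4,interpolation=cv2.INTER_CUBIC))
E
```

```text
time: 2.58
tool_pos: [0.5836, -0.1587, 0.0497]
ee_rot: [-3.139, -0.001, 1.729]
wrist_force: [-0.5, 0.3, -0.8]
width: 0.0005
[ 0.58362356 -0.15874359  0.04970987] [-3.13851972e+00 -9.40686478e-04  1.72897215e+00] [-0.50364062  0.3342147  -0.79067106]
```

View pics/wrist2.png

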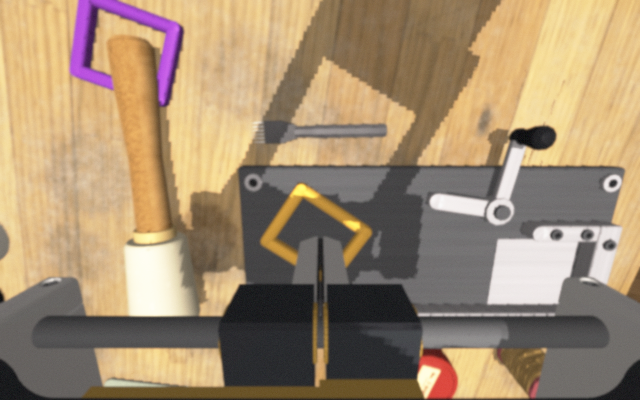

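View pics/scene2.png

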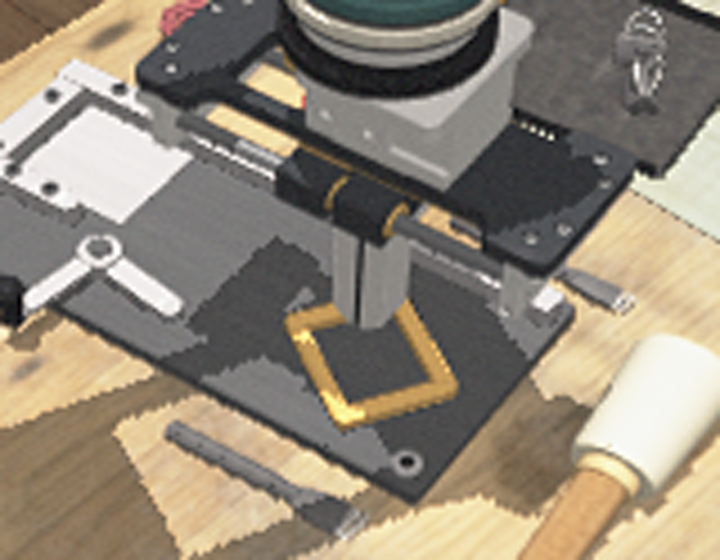

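Fingers are just above the window; small correction and down into it.

```bash
python3 -m inch '-0.25 0.1 0 0 1; -0.25 0.1 1 0 1; -0.25 0.1 2 0 1; -0.25 0.1 2.8 0 1; -0.25 0.1 3.3 0 1; -0.25 0.1 3.5 0 1; -0.25 0.1 3.5 0 1'
python3 - <<'E'
from fit import *
o=robot.get_obs(); print(o["tool_pos"],o["ee_rot"],o["wrist_force"])
p,d=robot.snapshot("scene"); cv2.imwrite("pics/scene3.png",cv2.resize(p[150:290,250:410],None,fx=4.5,fy=4,interpolation=cv2.INTER_CUBIC))
E
```

```text
time: 3.27
tool_pos: [0.5867, -0.1622, 0.0167]
ee_rot: [3.141, 0.001, 1.728]
wrist_force: [0.4, 0.1, -0.3]
width: 0.0006
[ 0.5867192  -0.16221509  0.01667281] [3.14090499e+00 1.30801757e-03 1.72838026e+00] [ 0.3695276   0.10228409 -0.26700852]
```

View pics/scene3.png

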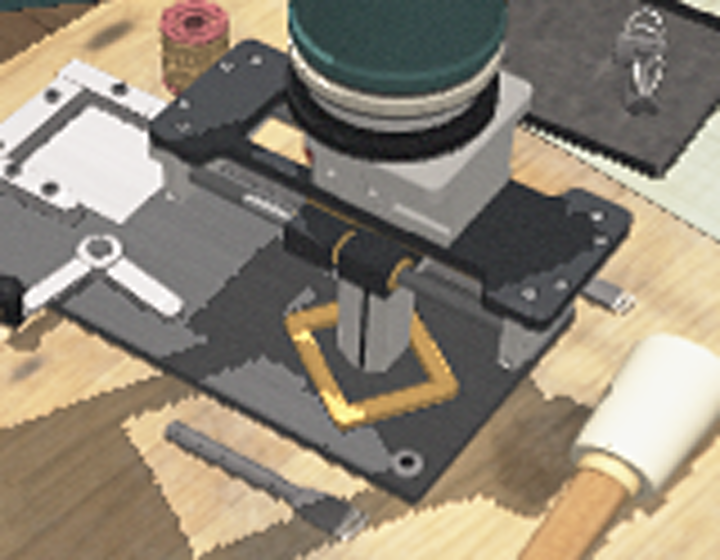

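```bash
python3 -m inch '0 0 0.2 0 1; 0 0.3 0.2 0 1; 0 0.6 0.2 0 1; 0 0.9 0.2 0 1; 0 1.2 0.2 0 1; 0 1.5 0.2 0 1; 0 1.8 0.2 0 1; 0 2.1 0.2 0 1; 0 2.4 0.2 0 1; 0 2.7 0.2 0 1; 0 3 0.2 0 1; 0 3 0.2 0 1'
python3 - <<'E'
from fit import *
o=robot.get_obs(); print(o["tool_pos"],o["ee_rot"],o["wrist_force"])
p,d=robot.snapshot("scene"); cv2.imwrite("pics/scene4.png",cv2.resize(p[150:290,250:410],None,fx=4.5,fy=4,interpolation=cv2.INTER_CUBIC))
p,d=robot.snapshot("wrist"); cv2.imwrite("pics/wrist4.png",p)
E
```

```text
time: 4.32
tool_pos: [0.6171, -0.1577, 0.0154]
ee_rot: [3.14, 0.002, 1.729]
wrist_force: [-1.0, 0.4, 0.8]
width: 0.0004
[ 0.6170547  -0.15768118  0.01543389] [3.14019541e+00 2.00730024e-03 1.72853143e+00] [-1.03459833  0.35181976  0.81910201]
```

View pics/scene4.png

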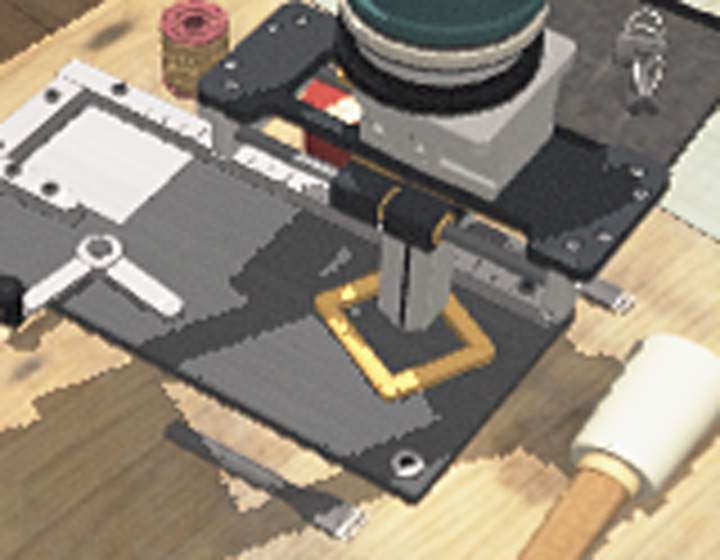

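View pics/wrist4.png

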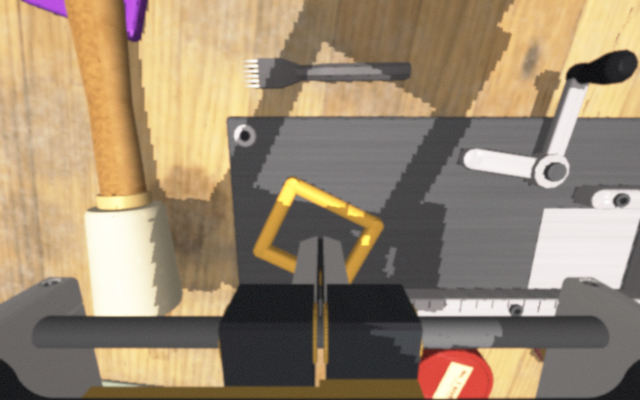

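```bash
python3 -m inch '0 0.2 0 0 1; 0 0.4 0 0 1; 0 0.6 0 0 1; 0 0.8 0 0 1; 0 1 0 0 1; 0 1.1 0 0 1; 0 1.2 0 0 1; 0 1.2 0 0 1'
python3 - <<'E'
from fit import *
o=robot.get_obs(); print(o["tool_pos"],o["ee_rot"],o["wrist_force"])
p,d=robot.snapshot("wrist"); cv2.imwrite("pics/wrist5.png",p)
p,d=robot.snapshot("scene"); cv2.imwrite("pics/scene5.png",cv2.resize(p[150:290,250:410],None,fx=4.5,fy=4,interpolation=cv2.INTER_CUBIC))
E
```

```text
time: 5.08
tool_pos: [0.6273, -0.156, 0.0154]
ee_rot: [-3.139, 0.002, 1.728]
wrist_force: [-6.8, -2.1, 3.2]
width: 0.0003
[ 0.62730403 -0.1560374   0.01537001] [-3.13949173e+00  1.68528959e-03  1.72849290e+00] [-6.84020794 -2.13143125  3.15357164]
```

View pics/wrist5.png

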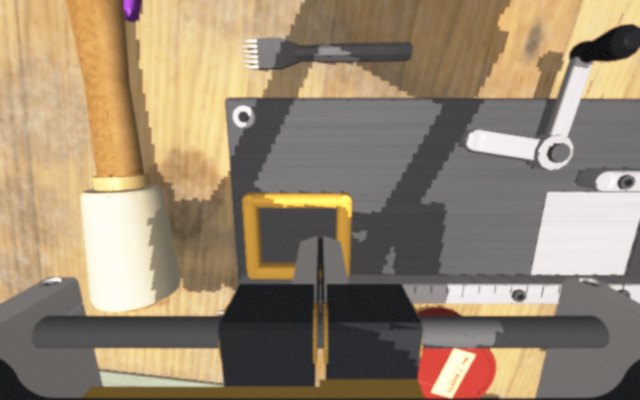

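View pics/scene5.png

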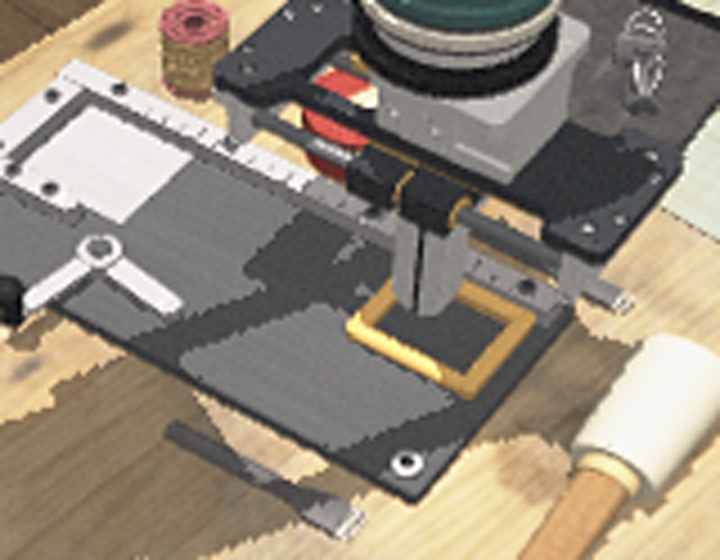

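Frame now lies flat on the rail (top bar level, at x 245–352 px), with about 7 N press. Slide along, keeping the press.

```bash
python3 -m inch '0.3 0.18 0 0 1; 0.7 0.18 0 0 1; 1.1 0.18 0 0 1; 1.5 0.18 0 0 1; 1.9 0.18 0 0 1; 2.3 0.18 0 0 1; 2.7 0.18 0 0 1; 3.1 0.18 0 0 1; 3.5 0.18 0 0 1; 3.9 0.18 0 0 1; 4.3 0.18 0 0 1; 4.7 0.18 0 0 1; 5 0.18 0 0 1; 5 0.18 0 0 1'
python3 - <<'E'
from fit import *
o=robot.get_obs(); print(o["tool_pos"],o["ee_rot"],o["wrist_force"])
p,d=robot.snapshot("wrist"); cv2.imwrite("pics/wrist6.png",p)
E
```

```text
time: 6.35
tool_pos: [0.6198, -0.1084, 0.0153]
ee_rot: [-3.136, 0.005, 1.728]
wrist_force: [-6.0, -6.1, 2.0]
width: 0.0005
[ 0.61980543 -0.10839296  0.01525643] [-3.13595825  0.00521677  1.72819381] [-5.95588255 -6.1246377   1.96654733]
```

View pics/wrist6.png

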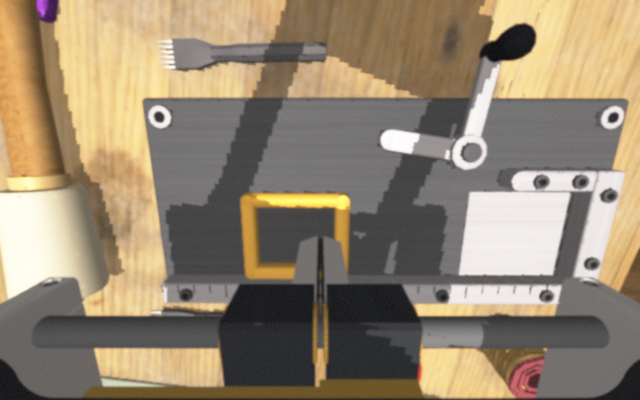

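Frame still flat on the rail, finger pushing at its left inside corner. Continue.

```bash
python3 -m inch '0.4 0.18 0 0 1; 0.8 0.18 0 0 1; 1.2 0.18 0 0 1; 1.6 0.18 0 0 1; 2 0.18 0 0 1; 2.4 0.18 0 0 1; 2.8 0.18 0 0 1; 3.2 0.18 0 0 1; 3.6 0.18 0 0 1; 4 0.18 0 0 1; 4.4 0.18 0 0 1; 4.8 0.18 0 0 1; 5.2 0.18 0 0 1; 5.6 0.18 0 0 1; 6 0.18 0 0 1; 6.4 0.18 0 0 1; 6.8 0.18 0 0 1; 7 0.18 0 0 1; 7.2 0.18 0 0 1'
python3 - <<'E'
from fit import *
o=robot.get_obs(); print(o["tool_pos"],o["ee_rot"],o["wrist_force"])
p,d=robot.snapshot("wrist"); cv2.imwrite("pics/wrist7.png",p)
E
```

```text
time: 7.98
tool_pos: [0.6091, -0.0402, 0.0153]
ee_rot: [-3.132, 0.011, 1.728]
wrist_force: [-5.3, -9.0, 3.2]
width: 0.0004
[ 0.60906105 -0.04023142  0.01526178] [-3.13216961  0.01054158  1.72751732] [-5.31850499 -9.03792058  3.18639148]
```

View pics/wrist7.png

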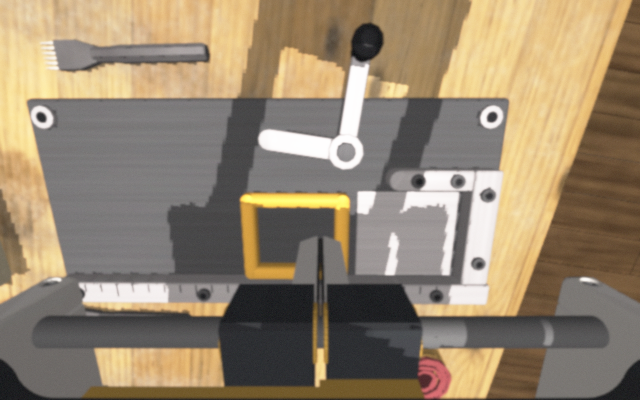

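```bash
python3 -m inch '0.4 0.18 0 0 1; 0.8 0.18 0 0 1; 1.2 0.18 0 0 1; 1.6 0.18 0 0 1; 2 0.18 0 0 1; 2.4 0.18 0 0 1; 2.8 0.18 0 0 1; 3.2 0.18 0 0 1; 3.6 0.18 0 0 1; 4 0.18 0 0 1; 4.4 0.18 0 0 1; 4.8 0.18 0 0 1; 5.2 0.18 0 0 1; 5.5 0.18 0 0 1; 5.7 0.18 0 0 1'
python3 - <<'E'
from fit import *
o=robot.get_obs(); print(o["tool_pos"],o["ee_rot"],o["wrist_force"])
p,d=robot.snapshot("wrist"); cv2.imwrite("pics/wrist8.png",p)
E
```

```text
time: 9.28
tool_pos: [0.6006, 0.0132, 0.0152]
ee_rot: [-3.128, 0.016, 1.727]
wrist_force: [-6.6, -9.5, 4.5]
width: 0.0008
[0.60062193 0.01323352 0.01523732] [-3.1281032   0.01640578  1.72718862] [-6.63377483 -9.50938621  4.45390567]
```

View pics/wrist8.png

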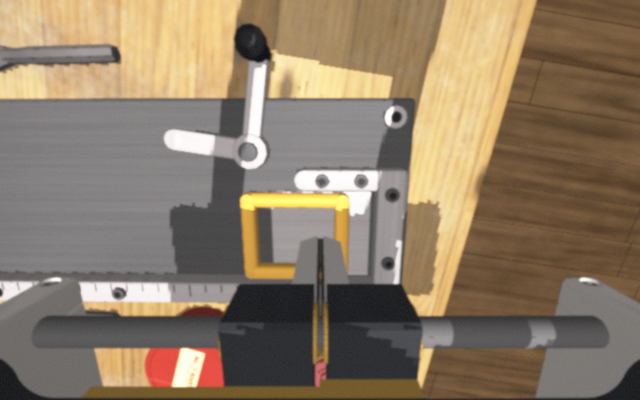

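```bash
python3 -m inch '0.3 0.15 0 0 1; 0.6 0.15 0 0 1; 0.9 0.15 0 0 1; 1.1 0.15 0 0 1; 1.2 0.15 0 0 1; 1.3 0.15 0 0 1; 1.3 0.15 0 0 1'
python3 -m inch '0.2 0.15 0 0 1; 0.3 0.15 0 0 1; 0.4 0.15 0 0 1; 0.4 0.15 0 0 1'
```

```text
time: 9.92
tool_pos: [0.5989, 0.0241, 0.0153]
ee_rot: [-3.125, 0.021, 1.727]
wrist_force: [-6.1, -7.5, 4.5]
width: 0.0005
time: 10.25
tool_pos: [0.5986, 0.0258, 0.0153]
ee_rot: [-3.121, 0.025, 1.727]
wrist_force: [-4.9, -7.2, 3.6]
width: 0.0006
```

```bash
python3 -m inch '0.2 0.15 0 0 1; 0.4 0.15 0 0 1; 0.5 0.15 0 0 1; 0.5 0.15 0 0 1; 0.5 0.15 0 0 1'
python3 - <<'E'
from fit import *
o=robot.get_obs(); print(o["tool_pos"],o["ee_rot"],o["wrist_force"])
p,d=robot.snapshot("wrist"); cv2.imwrite("pics/wrist9.png",cv2.resize(p[150:310,210:430],None,fx=3.6,fy=3.6,interpolation=cv2.INTER_CUBIC))
E
```

```text
time: 10.67
tool_pos: [0.5982, 0.0282, 0.0154]
ee_rot: [-3.117, 0.029, 1.726]
wrist_force: [-5.6, -9.1, 3.3]
width: 0.0005
[0.59818791 0.02821229 0.01535189] [-3.1173283   0.02944167  1.72637951] [-5.63852153 -9.07819109  3.34106473]
```

View pics/wrist9.png

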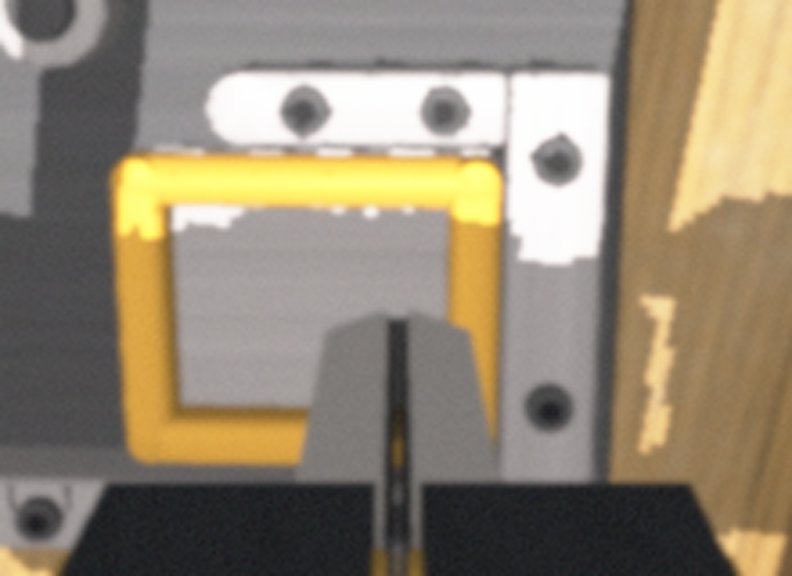

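```bash
python3 -m inch '0.3 0.1 0 0 1; 0.6 0.1 0 0 1; 0.8 0.1 0 0 1; 0.8 0.1 0 0 1; 0.8 0.1 0 0 1'
python3 - <<'E'
from fit import *
o=robot.get_obs(); print(o["tool_pos"],o["ee_rot"],o["wrist_force"])
p,d=robot.snapshot("wrist"); cv2.imwrite("pics/wrist10.png",cv2.resize(p[150:310,210:430],None,fx=3.6,fy=3.6,interpolation=cv2.INTER_CUBIC))
E
```

```text
time: 11.13
tool_pos: [0.5981, 0.0288, 0.0156]
ee_rot: [-3.115, 0.043, 1.725]
wrist_force: [-2.4, -17.8, 1.7]
width: 0.0004
[0.59810095 0.0287806  0.0155555 ] [-3.11504286  0.04291664  1.72519351] [ -2.36427633 -17.84591103   1.68254456]
```

View pics/wrist10.png

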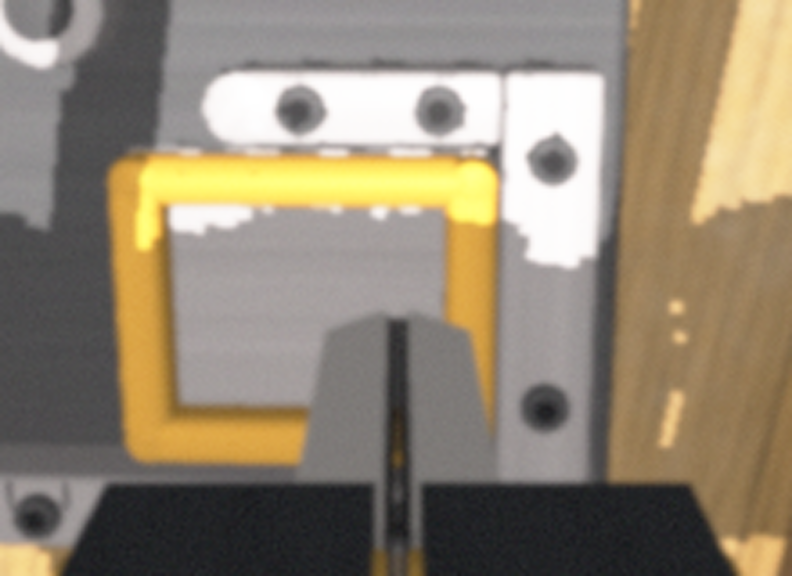

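Home: force rose to ~18 N with just 0.6 mm of motion, and the frame's edge meets the stop at crop x≈497. Back off inside the window, then lift.

```bash
python3 -m inch '-0.4 -0.4 0 0 1; -0.8 -0.7 0 0 1; -0.8 -0.7 -0.3 0 1; -0.8 -0.7 -1 0 1; -0.8 -0.7 -2.5 0 1; -0.8 -0.7 -5 0 1; -0.8 -0.7 -7.5 0 1; -0.8 -0.7 -9 0 1; -0.8 -0.7 -9 0 1'
python3 - <<'E'
from fit import *
o=robot.get_obs(); T=tcpT(o); print(o["tool_pos"],o["ee_rot"],o["wrist_force"])
p,d=robot.snapshot("wrist"); cv2.imwrite("pics/wrist11.png",p)
p,d=robot.snapshot("top"); cv2.imwrite("pics/top11.png",cv2.resize(p[140:280,215:435],None,fx=3.6,fy=3.6,interpolation=cv2.INTER_CUBIC))
E
```

```text
time: 11.93
tool_pos: [0.5975, 0.0253, 0.1118]
ee_rot: [-3.126, 0.044, 1.726]
wrist_force: [1.3, 0.4, 1.0]
width: 0.0002
[0.59751967 0.02528046 0.11180223] [-3.12565135  0.04350366  1.7261207 ] [1.25206286 0.36087783 0.99335513]
```

View pics/wrist11.png

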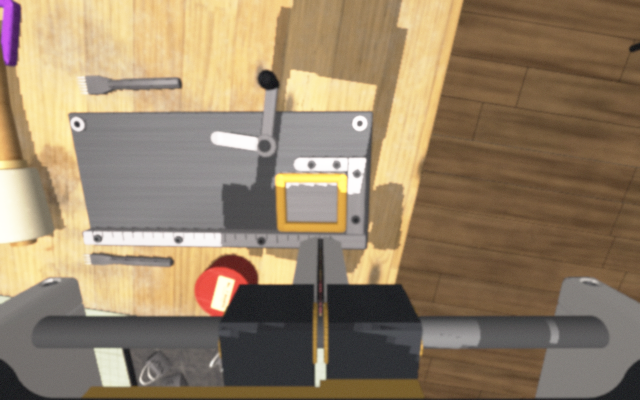

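View pics/top11.png

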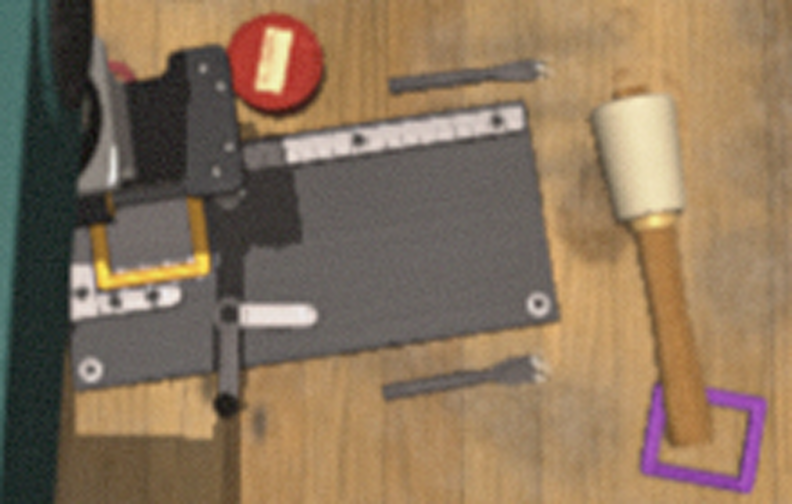

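```bash
python3 - <<'E'
from fit import *
import cv2
p=cv2.imread("pics/wrist11.png"); c=p[60:255,200:385]
cv2.imwrite("pics/w11c.png",cv2.resize(c,None,fx=3,fy=3,interpolation=cv2.INTER_CUBIC))
T=tcpT()
m=buckle(0,p,0); m[:160]=0;m[240:]=0;m[:,:265]=0;m[:,355:]=0
c=max(cv2.findContours(m,cv2.RETR_EXTERNAL,cv2.CHAIN_APPROX_NONE)[0],key=cv2.contourArea)
W=ray("wrist",c.reshape(-1,2),.021,T)[:,:2]*1e3
print(cv2.boundingRect(c),cv2.minAreaRect(W.astype(np.float32)))
E
```

```text
(275, 173, 72, 60) ((585.4484252929688, 10.721881866455078), (54.68211364746094, 64.18628692626953), 8.894594192504883)
```

View pics/w11c.png

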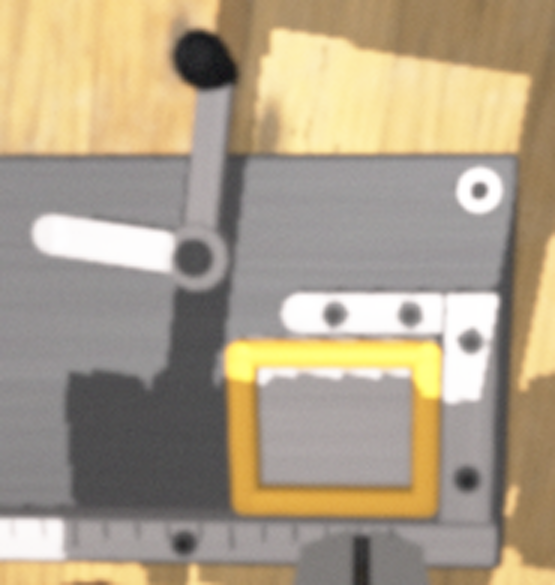

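```bash
python3 - <<'E'
from fit import *
T=tcpT()
J=np.array([[-36,27,24],[-20,52,26],[-14,100,26],[45,100,26],[-66,122,12]])/1e3
C=lambda a: np.array(a)/3.+[200,60]-.33
px=C([[197,257],[280,313],[443,333],[441,520],[518,155]])
W=np.array([ray("wrist",q,j[2],T)[0] for q,j in zip(px,J)])
q,r=fit2d(J[:,:2],W[:,:2]); print(q,(r*1e3).round(1).tolist())
def tojig(w): c,s=np.cos(q[2]),np.sin(q[2]); v=np.atleast_2d(w)[:,:2]-q[:2]; return np.c_[c*v[:,0]+s*v[:,1],-s*v[:,0]+c*v[:,1]]
k=ray("wrist",C([203,57]),.047,T); print("knob",k,tojig(k)*1e3)
print("buckle",tojig([.58545,.01072])*1e3)
print("frame corners", (tojig(ray("wrist",C([[226,342],[440,342],[437,515],[236,515]]),.021,T))*1e3).round(1).tolist())
# moves to stations (jig coords, mm)
o=robot.get_obs(); R=T[:3,:3]
for s in [(-87,62,100),(-87,62,29)]:
    c,sn=np.cos(q[2]),np.sin(q[2]); w=np.array([q[0]+(c*s[0]-sn*s[1])/1e3,q[1]+(sn*s[0]+c*s[1])/1e3,s[2]/1e3]); print(s,w,R.T@(w-o["tool_pos"])*100)
E
```

```text
[ 0.58045175 -0.05786508  0.15980226] [[-0.1, -1.6], [-0.1, -0.4], [0.0, 0.6], [2.5, 0.6], [-2.3, 0.9]]
knob [[ 0.49022877 -0.03441001  0.047     ]] [[-85.3411852   37.51277487]]
buckle [[15.84802923 66.91588327]]
frame corners [[-10.8, 35.4], [-10.9, 98.8], [42.5, 98.8], [43.1, 36.4]]
(-87, 62, 100) [ 0.48469461 -0.01049873  0.1       ] [ -1.76181466 -11.40618013   1.03634091]
(-87, 62, 29) [ 0.48469461 -0.01049873  0.029     ] [ -1.46057218 -11.23542854   8.127892  ]
```

Frame measures jig (15.8, 66.9) against the pocket's (17, 67). That is home within the camera error, since my rail-corner pick has the same 2 mm bias in x. Now to the knob's left side.

```bash
python3 -m inch '0 -4 0 0 1; -1 -8 0 0 1; -1.7 -11.4 1 0 1; -1.7 -11.4 1 0 1; -1.6 -11.3 4 0 1; -1.5 -11.3 7 0 1; -1.5 -11.2 8.1 0 1; -1.5 -11.2 8.1 0 1'
python3 - <<'E'
from fit import *
o=robot.get_obs(); T=tcpT(o); print(o["tool_pos"],o["ee_rot"],o["wrist_force"])
p,d=robot.snapshot("wrist"); cv2.imwrite("pics/wrist12.png",p)
p,d=robot.snapshot("scene"); cv2.imwrite("pics/scene12.png",cv2.resize(p[150:290,200:360],None,fx=4.5,fy=4,interpolation=cv2.INTER_CUBIC))
E
```

```text
time: 12.7
tool_pos: [0.4815, -0.0102, 0.0247]
ee_rot: [-3.108, 0.04, 1.726]
wrist_force: [-0.7, 0.2, 0.5]
width: 0.0006
[ 0.48149628 -0.01018513  0.02466365] [-3.10812835  0.03959627  1.72645254] [-0.69236025  0.1909001   0.46651374]
```

View pics/wrist12.png

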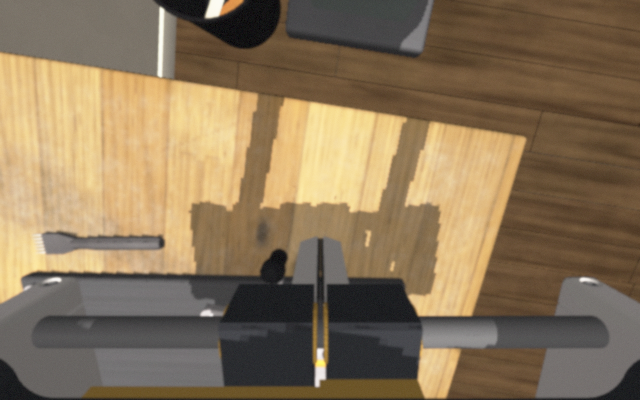

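View pics/scene12.png

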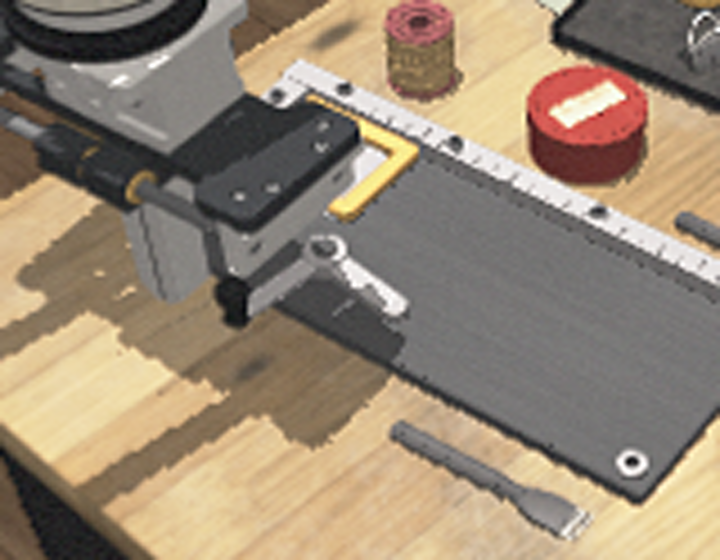

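Finger is to the left of the knob at z 25 mm. I'll raise it 5 mm to clear the handle bar, then push the knob round the arc.

```bash
python3 -m inch '0 0 -0.5 0 1; 0 0 -0.5 0 1; -0.8 0 -0.5 0 1; -1.6 0 -0.5 0 1; -2.2 0 -0.5 0 1; -2.9 -0.1 -0.5 0 1; -3.5 -0.1 -0.5 0 1; -4.1 0 -0.5 0 1; -4.8 0.1 -0.5 0 1; -5.4 0.3 -0.5 0 1; -5.4 0.3 -0.5 0 1'
python3 - <<'E'
from fit import *
o=robot.get_obs(); T=tcpT(o); print(o["tool_pos"],o["ee_rot"],o["wrist_force"])
p,d=robot.snapshot("wrist"); cv2.imwrite("pics/wrist13.png",p)
p,d=robot.snapshot("scene"); cv2.imwrite("pics/scene13.png",cv2.resize(p[150:290,200:360],None,fx=4.5,fy=4,interpolation=cv2.INTER_CUBIC))
E
```

```text
time: 13.72
tool_pos: [0.4969, -0.0648, 0.0364]
ee_rot: [-3.116, 0.043, 1.725]
wrist_force: [-0.0, 0.6, -0.1]
width: 0.0005
[ 0.49693697 -0.06479076  0.03636183] [-3.11597526  0.043469    1.72541089] [-0.04764199  0.64402573 -0.07641698]
```

View pics/scene13.png

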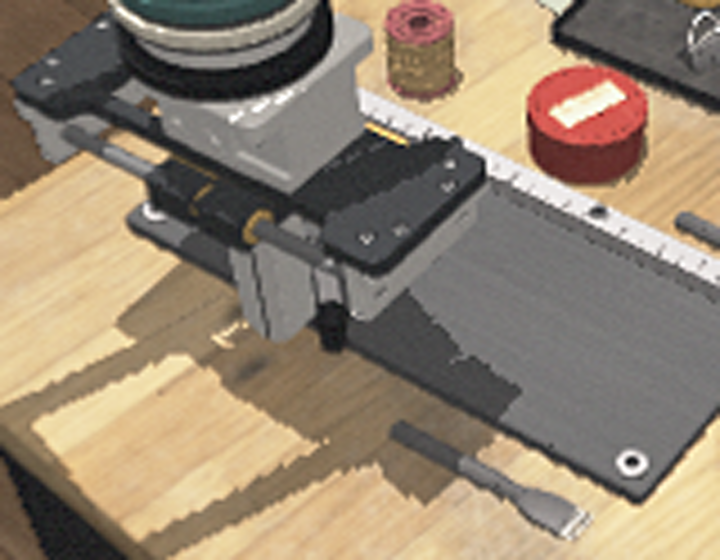

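View pics/wrist13.png

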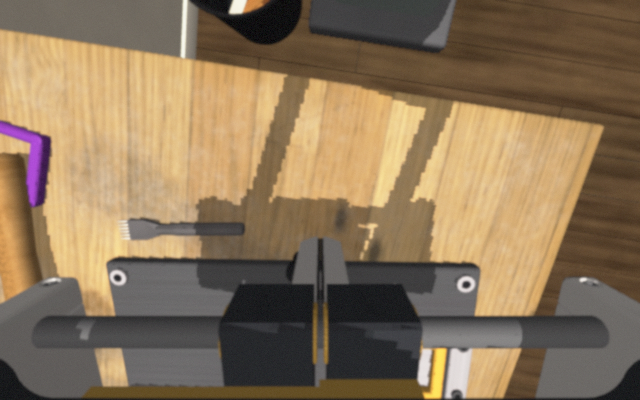

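The knob is being carried along. Lower a bit and continue round to the stop.

```bash
python3 -m inch '-0.5 0.3 0.4 0 1; -1 0.7 0.5 0 1; -1.4 1.2 0.6 0 1; -1.7 1.7 0.6 0 1; -2 2.1 0.6 0 1; -2.2 2.5 0.6 0 1; -2.4 2.9 0.6 0 1; -2.5 3.2 0.6 0 1; -2.5 3.4 0.6 0 1; -2.5 3.4 0.6 0 1'
python3 - <<'E'
from fit import *
o=robot.get_obs(); T=tcpT(o); print(o["tool_pos"],o["ee_rot"],o["wrist_force"])
p,d=robot.snapshot("wrist"); cv2.imwrite("pics/wrist14.png",p)
p,d=robot.snapshot("scene"); cv2.imwrite("pics/scene14.png",cv2.resize(p[150:290,200:360],None,fx=4.5,fy=4,interpolation=cv2.INTER_CUBIC))
E
```

```text
time: 14.65
tool_pos: [0.5339, -0.0841, 0.0298]
ee_rot: [-3.115, 0.044, 1.726]
wrist_force: [0.3, 0.1, -0.8]
width: 0.0002
[ 0.53390435 -0.08412765  0.02984403] [-3.11485033  0.04368194  1.72598073] [ 0.32639918  0.12081684 -0.76947439]
```

View pics/scene14.png

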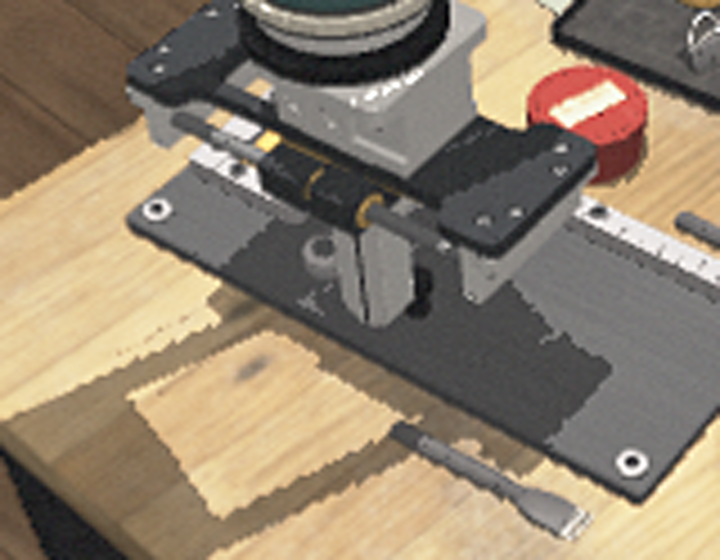

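View pics/wrist14.png

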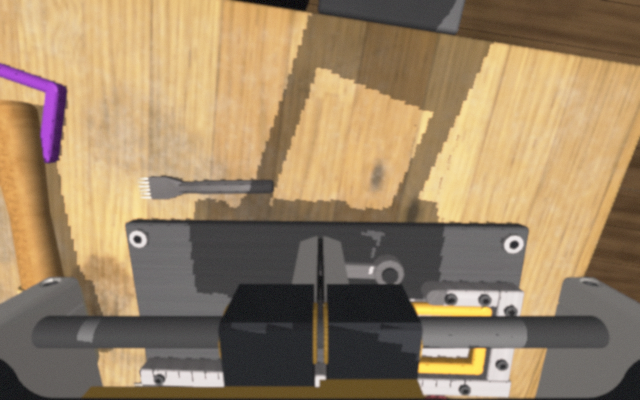

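```bash
python3 - <<'E'
from fit import *
q=[.5805,-.0579,.157]
def tojig(w): c,s=np.cos(q[2]),np.sin(q[2]); v=np.atleast_2d(w)[:,:2]-q[:2]; return np.c_[c*v[:,0]+s*v[:,1],-s*v[:,0]+c*v[:,1]]
s=lambda a: np.array(a)/[4.5,4]+[200,150]
for px,z in(([422,270],.047),([422,310],.02),([322,248],.024)): print(px,tojig(ray("scene",s(px),z))*1e3)
p=cv2.imread("pics/wrist14.png")[200:320,270:440]; cv2.imwrite("pics/w14c.png",cv2.resize(p,None,fx=4,fy=4,interpolation=cv2.INTER_CUBIC))
E
```

```text
[422, 270] [[-30.49945198 -27.50245542]]
[422, 310] [[-34.40979244 -29.34041833]]
[322, 248] [[-31.89948044  27.48741958]]
```

View pics/w14c.png

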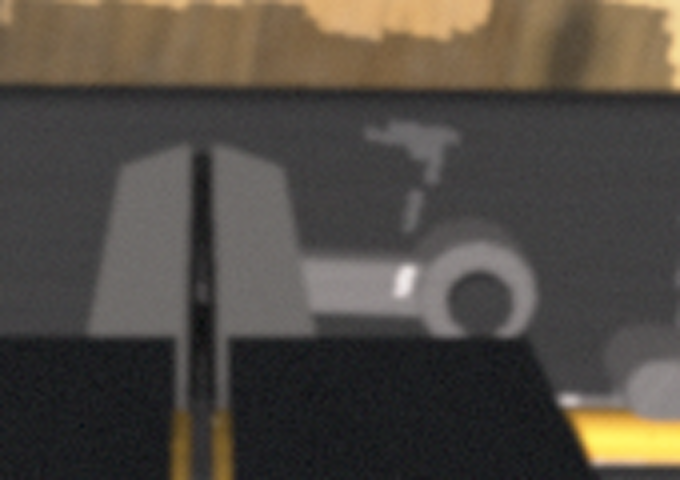

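The knob stands at about jig (−36, −27), almost at the stop, but there is no push force yet. Press on in jig +x until it resists.

```bash
python3 -m inch '-0.3 0.2 0 0 1; -0.3 0.4 0 0 1; -0.3 0.6 0 0 1; -0.3 0.6 0 0 1'
python3 -m inch '0 0.2 0 0 1; 0 0.4 0 0 1; 0 0.5 0 0 1; 0 0.5 0 0 1'
```

```text
time: 15.08
tool_pos: [0.5361, -0.0861, 0.0302]
ee_rot: [-3.105, 0.042, 1.726]
wrist_force: [-11.9, 0.7, 8.5]
width: 0.0005
time: 15.42
tool_pos: [0.536, -0.086, 0.0302]
ee_rot: [-3.094, 0.041, 1.726]
wrist_force: [-14.0, -0.6, 8.9]
width: 0.0007
```

Knob at its stop: 14 N with no further motion. Back off, lift clear and check.

```bash
python3 -m inch '0 -0.6 0 0 1; 0 -1.5 0 0 1; 0 -2 -1 0 1; 0 -2.5 -4 0 1; 0 -3 -8 0 1; 0 -3 -12 0 1; -3 -5 -15 0 1; -6 -8 -15 0 1; -6 -8 -15 0 1; -6 -8 -15 0 1'
python3 - <<'E'
from fit import *
o=robot.get_obs(); T=tcpT(o); print(o["tool_pos"],o["ee_rot"],o["wrist_force"])
p,d=robot.snapshot("wrist"); cv2.imwrite("pics/wrist15.png",p)
p,d=robot.snapshot("scene"); cv2.imwrite("pics/scene15.png",cv2.resize(p[150:290,220:400],None,fx=4,fy=4,interpolation=cv2.INTER_CUBIC))
p,d=robot.snapshot("top"); cv2.imwrite("pics/top15.png",p);cv2.imwrite("pics/top15c.png",cv2.resize(p[140:280,215:435],None,fx=3.6,fy=3.6,interpolation=cv2.INTER_CUBIC))
E
```

```text
time: 16.25
tool_pos: [0.4724, -0.1519, 0.1885]
ee_rot: [-3.098, 0.044, 1.722]
wrist_force: [-0.1, -0.1, -0.9]
width: 0.0007
[ 0.4723893  -0.15192117  0.18848651] [-3.09784898  0.04370783  1.72218462] [-0.08105709 -0.06863683 -0.8689712 ]
```

View pics/wrist15.png

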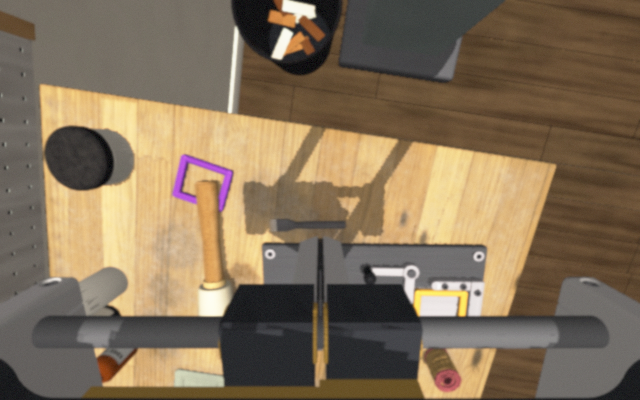

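View pics/scene15.png

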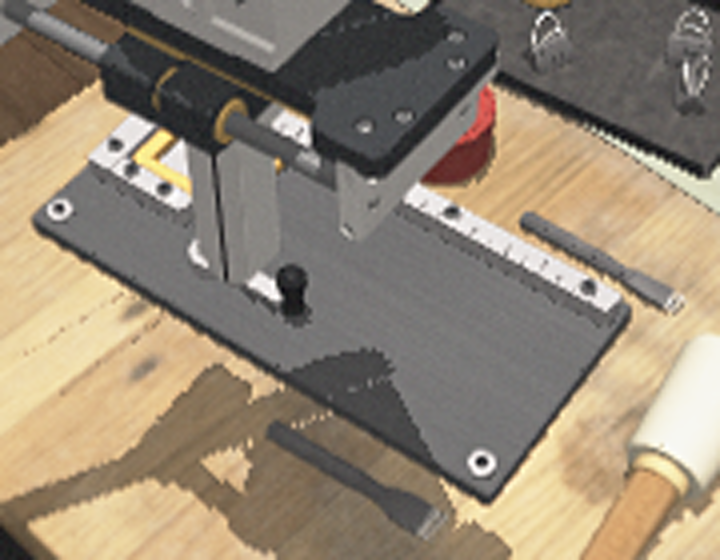

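View pics/top15c.png

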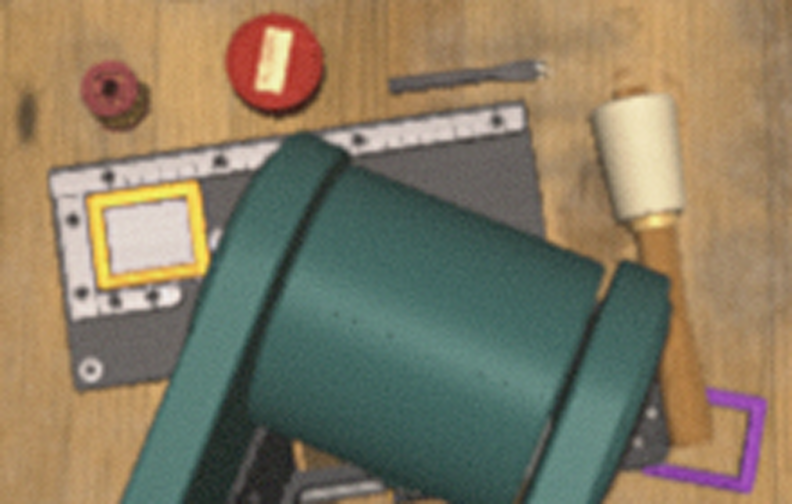

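Latch is closed as far as seen, but the arm hides it. Move aside for a clean look.

```bash
python3 -m inch '4 0 -1 0 1; 8 0 -2 0 1; 12 0 -2 0 1; 16 0 -2 0 1; 20 0 -2 0 1; 24 0 -2 0 1; 28 0 -2 0 1; 32 0 -2 0 1; 36 0 -2 0 1; 40 0 -2 0 1; 44 0 -2 0 1; 48 0 -2 0 1; 48 0 -2 0 1; 48 0 -2 0 1'
python3 - <<'E'
from fit import *
p,d=robot.snapshot("scene"); cv2.imwrite("pics/scene16.png",cv2.resize(p[150:290,220:410],None,fx=4,fy=4,interpolation=cv2.INTER_CUBIC))
p,d=robot.snapshot("top"); cv2.imwrite("pics/top16.png",p);cv2.imwrite("pics/top16c.png",cv2.resize(p[140:280,215:435],None,fx=3.6,fy=3.6,interpolation=cv2.INTER_CUBIC))
a=cv2.imread("pics/top0.png"); print(cv2.absdiff(a,p)[140:280,215:435].max(2).__gt__(60).sum())
E
```

```text
time: 17.57
tool_pos: [0.3972, 0.3277, 0.1845]
ee_rot: [-3.09, 0.042, 1.732]
wrist_force: [0.3, -0.2, -0.3]
width: 0.0001
1190
```

View pics/scene16.png

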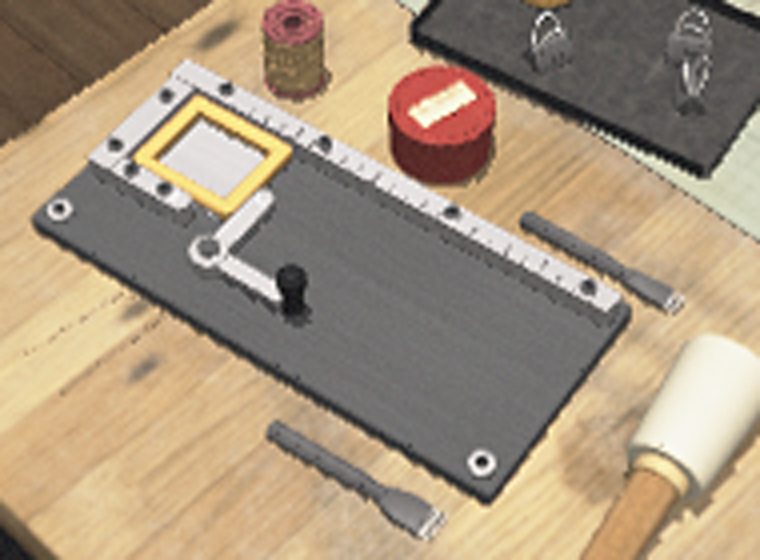

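View pics/top16c.png

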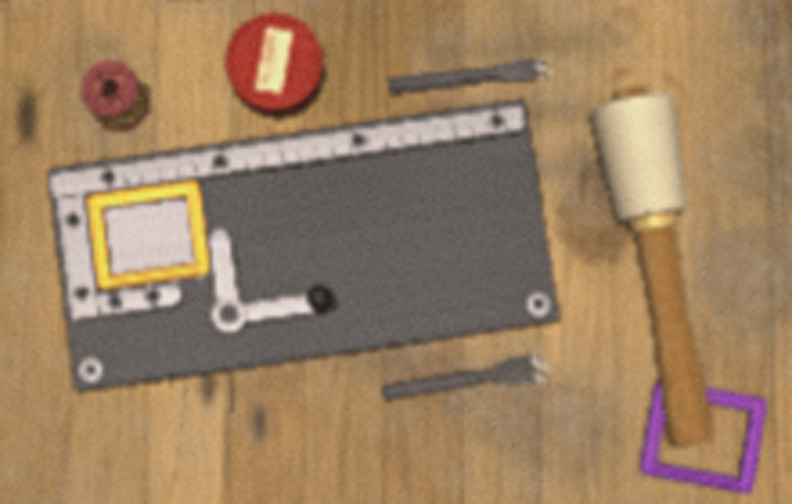

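Top crop: the frame (88–208, 183–288) fills the corner, the nose lies along its open side (219,235 to 229,313, parallel to it), and the bystanders look unmoved. Handing in.

```bash
python3 - <<'E'
from bench import robot
print(robot.close_job())
E
```

```text
the job is handed in; nothing more can be done
None
```

The brass frame is home in the corner pocket with the latch closed behind it, and I handed the job in at about 17.7 s; it reports no verdict.

I put the closed fingertips down into the frame's window and pushed it flat against the rail. Then I slid it along to the end stop, keeping it pressed to the rail, and pushed the knob round to its stop. The frame was never gripped or lifted.

**Frame:**
- **At the stop:** the push force rose to about 18 N with only 0.6 mm of movement, so it was against the end stop.
- **Position:** with the fingers withdrawn, before the latch was closed, the wrist camera put its centre at jig (15.8, 66.9) mm, against the pocket's (17, 67). The 1.2 mm short in x matches the offset in my camera fit at the rail corner, and the final top view shows no gap at the rail or stop.

**Latch:** the knob stopped moving under about 14 N. The nose lies parallel to the frame's open side, just behind it.

**Other things:** the tin, spool, both irons, mallet and purple frame look the same in the top view as at the start.

**Off nominal:** the tool was left tilted about 0.05 rad from the pushing. My jig fits from different cameras differed by 2 to 4 mm in places, so I relied on contact forces for the final seating.

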